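# Set up the folding soldering hearth round the third hand

### The arm

A 6-joint arm with a two-finger parallel gripper is mounted at the origin on a cart in front of the work surface, level with it; the furniture and walls round the work are solid. World frame = base frame: x ahead of the robot, y to its left, z up, the work surface at z = 0. Lengths are in m, angles in rad, forces in N, time in s.
With the tool pointing down it reaches from about 0.35 to 0.925 m from the base axis. Payload 6.4 kg.
Tool frame: the origin (TCP) lies midway between the tips of the shut fingers; the grasp point (between the pads) lies 19 mm behind it; z points along the fingers, y is the line along which they close (so a half turn about z gives the same grasp; the last joint's range is limited). The gripper opens to 94 mm and grips with 3 to 60 N. Pads are 16 mm wide; open, the fingers measure 119 mm over their backs; the gripper's body (75 mm by 177 mm) begins 78 mm behind the grasp point.
Start: joints at [-1.425, 0.245, 1.558, -0, 1.339, -0.174], TCP at [0.204, -0.617, 0.205] pointing down, gripper open.
Joint ranges: [-3.13, 3.13], [-1.02, 2.26], [0.13, 2.54], [-0.95, 4.09], [0.21, 2.88], [-2.74, 2.74]. Speed limits (rad/s): [2.57, 2.57, 3.14, 3.14, 3.14, 3.14].

### API

Orientations are given as [roll, pitch, yaw] about the fixed x, y, z axes, in that order (R = Rz(yaw) Ry(pitch) Rx(roll)).
In Python, from plant import * gives the robot as it stands.
- The arm moves only by the tool carry_out, never from a script. Its argument "motion" is a list of rows, each a list of 3 entries, a list of its own where there are three numbers: the shift along the tool's x, y, z in cm, then the turn about the tool's z in degrees, then the opening, from 0 (shut) to 1 (fully open). In form: [[[x, y, z], yaw, fingers], ...]. A call has 1 to 8 rows; each row shifts and turns the commanded pose from where the row before left it, along the tool's axes as they then stand; what a row does not reach is not made up. A row lasts 1/10 s, in which the tool goes at most 50 mm and 8.59 degrees, less where a joint would pass 70% of its speed; a pose out of reach is approached as far as the arm can. A call with a gripper value outside its range is refused whole. The fingers move at their own pace and stop on an object; the grip force is fixed at half the most. Time passes only in rows, so rows that do not move let the fingers close. It gives the time, the measured TCP pose, the force, the opening and the grip force at its end, in the units of the state.
- get_obs(): the state, without advancing time (a new reading comes with each control period).
- camera(name): name is "side" or "top"; returns a dict with "color" (480x640x3 uint8, red, green, blue), "mtx" (3x3 intrinsics, pixels), "distortion" ([k1, k2, p1, p2, k3] as OpenCV has them; the pictures are not rectified), "extrinsics" (4x4, takes a point from camera to world coordinates). Camera axes: x right, y down, z forward; pixel columns grow to the right and rows downward; lengths in m; the calibration is good to about 2 mm. A picture is of the moment at which its call begins. There is no depth.
- hand_in(): hands the job in; it is judged then, once.
The state is a dict: "t": time; "qpos": joint angles; "joint_velocities": joint speeds; "joint_torque": joint torques, N m; "tcp_pos": TCP position; "eef_rot": TCP orientation; "force": force on the tool from outside, world axes, zero at the start; "wrist_torque": the same for the moment, N m; "finger_gap": opening from 0.0 (shut) to 1.0 (fully open); "grip_force": force on a finger pad.
Only numpy, scipy, OpenCV 4.12 (cv2) and the standard library are available. Lean on these libraries where they do the work, as an engineer would, in place of code of your own. Each camera call takes 0.05 s, during which the arm holds its last target. There are 200 camera calls.

### The job

Get the soldering hearth ready: take the charcoal block from its sloping wire rest and lay it gently, flat and square, in the middle of the hearth's white board, its long side parallel to the hearth's low back wall. Raise the hearth's side shields fully upright, both of them, unless the third hand's cross-bar reaches in over one side of the hearth: leave that side's shield down. Do not shift the third hand.

Things in the scene. Friction and masses are not known exactly. Their poses are not given: they have to be found in the camera images.
- hearth: folding soldering hearth, fixed: dark steel pan 146 (x) by 178 mm (y) with a white ceramic board, its top 12 mm above the bench. Origin: pan's centre, at bench height; x points to the back, y to the hearth's left, z up. Fixed back wall 3 mm thick at x = 71.5 mm, top 52 mm above the bench; front open; a hinged shield along each side. The bench lamp's head hangs 0.23 m up, from 0.59 m ahead of the robot on.
- shield_left (a joint): hinge of the left shield, a steel sheet 130 mm long (along hearth x), 70 mm from hinge to rolled free edge (7 mm thick; sheet 3 mm). 0 = laid flat outwards, 1.571 = upright at its stop. Hinge line along hearth x at hearth y = +92, z = 8.5 mm. Starts at 0.25 to 0.5 rad with a finger's room beneath the edge; stiff (0.09 N m), stays where left; raise it by pushing from underneath and outside.
- shield_right (a joint): hinge of the right shield, a steel sheet 130 mm long (along hearth x), 70 mm from hinge to rolled free edge (7 mm thick; sheet 3 mm). 0 = laid flat outwards, 1.571 = upright at its stop. Hinge line along hearth x at hearth y = -92, z = 8.5 mm. Starts at 0.25 to 0.5 rad with a finger's room beneath the edge; stiff (0.09 N m), stays where left; raise it by pushing from underneath and outside.
- left_edge (a point): middle of the left shield's rolled free edge (moves with the shield)
- right_edge (a point): middle of the right shield's rolled free edge (moves with the shield)
- charcoal_block: black charcoal block 64 (its x) by 117 (its y) by 30 mm (its z), 0.08 to 0.17 kg, the one on the wire rest. Origin: centre of its underside, z normal to the broad face. At the start its long axis slopes, z leaning 32 degrees from vertical towards the rest's low end; the 64 mm width is level and free on both sides. To end with its y along the hearth's y (either way round).
- block_rest: sloping cooling rest of 6 mm wire, fixed, rails 40 mm wide over all, cross-foot 74 mm wide at the tall end. Origin on the bench below the block's middle (block at x = -2 mm, underside 50 mm up there); x runs uphill. Two wires stand up 16 mm at the block's low end: lift the block square off the slope.
- third_hand_stand: third hand without lens, loose, 0.7 kg: round dark foot 66 mm across, post 70 mm tall, straight cross-bar 251 mm long along its own y, 62 mm up, a clip at each end. Origin: foot's centre on the bench. Stands 0.2 m left or right of the hearth's middle, its bar over that shield and ending about 75 mm from the hearth's middle, or parked over 0.4 m away at the left of the bench.

How it is judged:
By the outcome, as a careful person would: the job done as asked, in the order asked, and still so for the second after the job is handed in, with the robot touching nothing.
It also fails if it takes over 61 s, if anything falls off the work surface, if the arm or the gripper's body presses on something with over 40 N, if the wrist force passes 120 N, or if a joint passes its speed limit or range.

## Working session

There is one attempt and no reset: what is moved stays moved. The work goes in short steps, Python scripts to look and compute and a tool call to move; the robot and the scene stay as the last step left them, time stands still between calls to the robot, and variables do not carry over. Pictures are saved under pics/ and viewed, at most 13 in all, crops included, and the job is handed in when it is done.

Besides the shell and the picture viewer there is one more tool, called after "Call:" as name(argument=value, ...) on one line, values as JSON. carry_out: Moves the arm, as the interface text tells. Its arguments: {"type":"object","properties":{"motion":{"type":"array"}},"required":["motion"]}

```bash
mkdir -p pics; ls
python3 - <<'E'
from plant import *
import cv2,numpy as np
o=get_obs();print(o['t'],o['tcp_pos'],o['eef_rot'],o['finger_gap'])
for n in('top','side'):
    c=camera(n);cv2.imwrite(f'pics/{n}0.png',c['color'][:,:,::-1]);print(n,np.round(c['mtx'],1).tolist(),np.round(c['distortion'],3),np.round(c['extrinsics'],3).tolist())
E
```

```text
pics
0.0 [ 0.20423811 -0.61645609  0.20435619] [-3.13973316e+00 -3.18792533e-04  3.19787710e-01] 1.0009148298248705
top [[612.7, 0.0, 313.2], [0.0, 612.7, 244.6], [0.0, 0.0, 1.0]] [-0.044  0.     0.     0.     0.   ] [[-0.254, -0.863, 0.437, -0.2], [-0.967, 0.221, -0.125, 0.339], [0.011, -0.455, -0.891, 1.623], [0.0, 0.0, 0.0, 1.0]]
side [[511.4, 0.0, 314.7], [0.0, 511.4, 234.7], [0.0, 0.0, 1.0]] [-0.121  0.     0.     0.     0.   ] [[-0.981, -0.115, 0.156, 0.338], [-0.193, 0.483, -0.854, 1.247], [0.023, -0.868, -0.496, 0.713], [0.0, 0.0, 0.0, 1.0]]
```

View pics/top0.png

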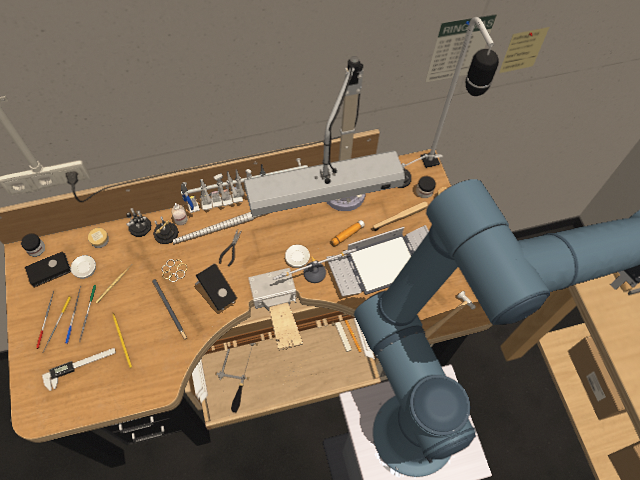

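View pics/side0.png

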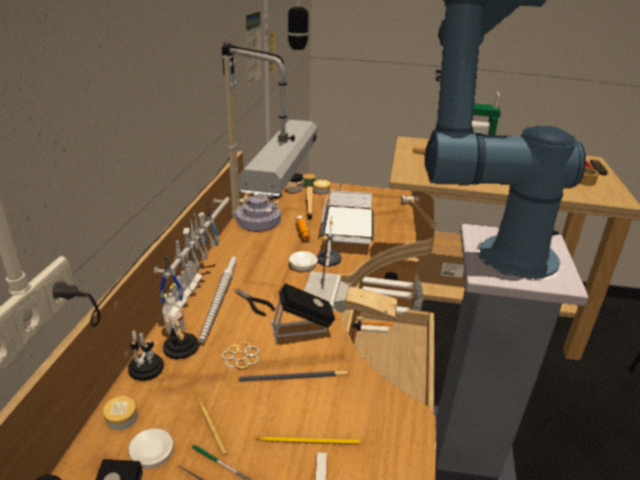

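The top view shows the hearth's board at about (383,263), a stand at (315,270) beside its left, and the block on its rest at (216,287). The side view shows the block at (306,307) and the hearth at (348,222). I'll zoom in on both.

Run:
```python
import cv2
a=cv2.imread('pics/top0.png')[215:325,180:450]; b=cv2.imread('pics/side0.png')[175:350,230:400]
cv2.imwrite('pics/ct.png',cv2.resize(a,None,fx=2.96,fy=2.96,interpolation=cv2.INTER_CUBIC))
cv2.imwrite('pics/cs.png',cv2.resize(b,None,fx=3.4,fy=3.4,interpolation=cv2.INTER_CUBIC))
```

```text
(no output)
```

View pics/ct.png

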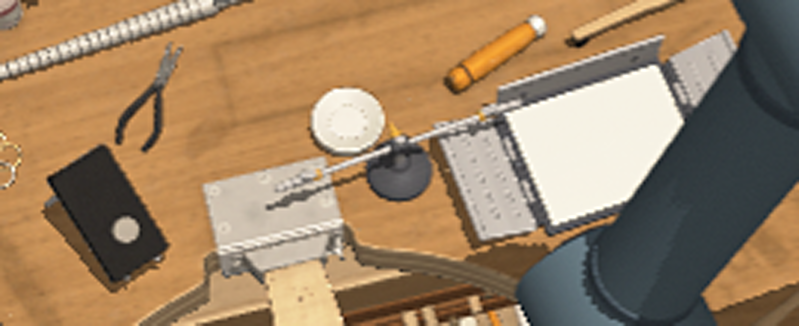

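View pics/cs.png

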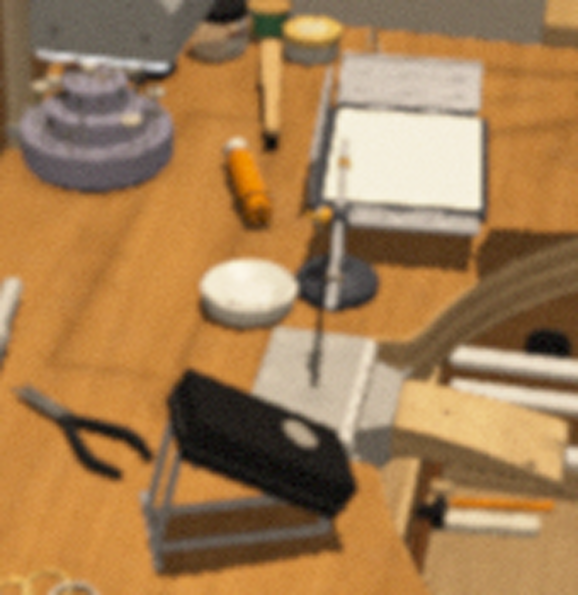

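The crops show that the bar's end reaches in over the hearth's left shield, so only the right one goes up. The block's low end is nearest the robot. Next I'll measure both.

```bash
cat > h.py <<'E'
import cv2,numpy as np
from plant import *
def rays(c,px):
    u=cv2.undistortPoints(np.array(px,float).reshape(-1,1,2),c['mtx'],c['distortion']).reshape(-1,2)
    E=np.array(c['extrinsics']);d=np.c_[u,np.ones(len(u))]@E[:3,:3].T
    return E[:3,3],d
def onz(c,px,z):
    o,d=rays(c,px);s=(np.broadcast_to(z,len(d))-o[2])/d[:,2];return o+d*s[:,None]
def proj(c,P):
    E=np.linalg.inv(c['extrinsics']);r=cv2.Rodrigues(E[:3,:3])[0]
    return cv2.projectPoints(np.array(P,float).reshape(-1,1,3),r,E[:3,3],c['mtx'],c['distortion'])[0].reshape(-1,2)
def quad(mask,roi,eps=.03):
    x0,y0,x1,y1=roi;m=np.zeros_like(mask);m[y0:y1,x0:x1]=mask[y0:y1,x0:x1]
    k=max(cv2.findContours(m,cv2.RETR_EXTERNAL,cv2.CHAIN_APPROX_NONE)[0],key=cv2.contourArea)
    h=cv2.convexHull(k);return cv2.approxPolyDP(h,eps*cv2.arcLength(h,True),True).reshape(-1,2),cv2.contourArea(k)
E
python3 - <<'E'
from h import *
np.set_printoptions(precision=4,suppress=True)
for n,rb,rh in(('top',(190,255,242,318),(340,225,440,300)),('side',(270,275,340,332),(315,190,385,250))):
    c=camera(n);g=cv2.cvtColor(c['color'],cv2.COLOR_RGB2GRAY);h=cv2.cvtColor(c['color'],cv2.COLOR_RGB2HSV)
    w=((h[...,2]>215)&(h[...,1]<40)).astype(np.uint8)
    q,a=quad(w,rh);print(n,'board',q.tolist(),a);print(onz(c,q,.012)[:,:2].tolist())
    b=(g<60).astype(np.uint8)
    q,a=quad(b,rb);print('block',q.tolist(),a)
    print('at .106',onz(c,q,.1064)[:,:2].tolist());print('at .044',onz(c,q,.0444)[:,:2].tolist())
E
```

```text
top board [[401, 237], [410, 256], [391, 282], [367, 290], [351, 253]] 1857.0
[[0.5502450993710979, -0.14695404071367552], [0.4837777546620022, -0.15266860182384956], [0.41858092231447125, -0.07283056232059126], [0.4120294568615647, 0.0012486932899697378], [0.5362644812972226, 0.012469569918659551]]
block [[214, 264], [236, 297], [219, 310], [196, 276]] 886.5
at .106 [[0.5538986768244203, 0.40391513593164], [0.4437228474061245, 0.3649637418628429], [0.41865341592579214, 0.4156992648176644], [0.5306197216085384, 0.4577048021580642]]
at .044 [[0.5847391575383651, 0.4065640264574776], [0.47005918748419956, 0.3660202454034828], [0.4439648828929054, 0.418829906867898], [0.5605085263632275, 0.4625526888041894]]
side board [[330, 208], [368, 210], [370, 235], [331, 232]] 949.0
[[0.5451595625261368, -0.13168352068613576], [0.43039054893806894, -0.1460596008251811], [0.4090772990190576, 0.005992400176584312], [0.5175612218107011, 0.014530563369628657]]
block [[284, 285], [326, 301], [333, 315], [330, 324], [323, 327], [283, 309], [279, 293]] 1188.5
at .106 [[0.550359721130266, 0.4197963982531744], [0.45747523459803613, 0.45359815219771804], [0.4370269151068475, 0.4935182190459345], [0.4381286368470261, 0.5207162165922731], [0.4491762130417609, 0.5318955202947827], [0.5330925437345359, 0.496716891195386], [0.5533881929395594, 0.4486763513458558]]
at .044 [[0.5720277237210554, 0.33522825049967864], [0.4696444656163949, 0.37248671881552164], [0.44710501203878933, 0.41648918532275747], [0.4483194006358031, 0.44646856838960014], [0.4604967500210954, 0.4587911163105307], [0.5529947296652334, 0.42001496759809853], [0.5753659002292065, 0.3670615932023108]]
```

```bash
cat >> h.py <<'E'
def edges(g,corn,thr=None,half=4):
    """subpixel: for each side of quad, sample profiles across it, find max gradient, fit line; return refined corners"""
    corn=np.array(corn,float);L=[];n=len(corn)
    gb=cv2.GaussianBlur(g.astype(np.float32),(3,3),0.6)
    for i in range(n):
        a,b=corn[i],corn[(i+1)%n];d=(b-a)/np.linalg.norm(b-a);nn=np.array([-d[1],d[0]]);pts=[]
        s=np.arange(-half,half+.01,.25)
        for f in np.linspace(.15,.85,25):
            p=a+(b-a)*f;xy=p+s[:,None]*nn
            v=cv2.remap(gb,xy[:,0].astype(np.float32)[None],xy[:,1].astype(np.float32)[None],cv2.INTER_LINEAR)[0]
            gr=np.abs(np.gradient(v));k=gr.argmax();pts.append(xy[k])
        vx,vy,x,y=cv2.fitLine(np.array(pts,np.float32),cv2.DIST_HUBER,0,.01,.01).ravel();L.append(np.cross([x,y,1],[x+vx,y+vy,1]))
    out=[np.cross(L[i-1],L[i]) for i in range(n)]
    return np.array([o[:2]/o[2] for o in out])
def blockcorners(P,yaw,tilt):
    # underside centre P, uphill yaw, tilt -> top corners(4: uphill-R,uphill-L,downL,downR), bottom 4
    u=np.array([np.cos(yaw)*np.cos(tilt),np.sin(yaw)*np.cos(tilt),np.sin(tilt)]);w=np.array([-np.sin(yaw),np.cos(yaw),0]);n=np.cross(u,w)
    f=lambda z:[P+u*a*.0585+w*b*.032+n*z for a,b in((1,-1),(1,1),(-1,1),(-1,-1))]
    return np.array(f(.03)+f(0.))
E
python3 - <<'E'
from h import *
np.set_printoptions(precision=4,suppress=True)
c=camera('top');g=c['color'].max(2)
q=edges(g,[[214,264],[196,276],[219,310],[236,297]]);print(q.tolist())
W=onz(c,q,[.1064,.1064,.0444,.0444]);print(W)
d=W[0]+W[1]-W[2]-W[3];yaw=np.arctan2(d[1],d[0]);print('wid',np.linalg.norm(W[0]-W[1]),np.linalg.norm(W[2]-W[3]),'len',np.linalg.norm(d)/2,'yaw',np.degrees(yaw))
C=W.mean(0);t=np.radians(32);n=np.array([-np.sin(t)*np.cos(yaw),-np.sin(t)*np.sin(yaw),np.cos(t)]);P=C-.03*n;print('C',C,'P',P)
print('grasp',P+.024*n,'n',n)
s=camera('side');print(np.round(proj(s,blockcorners(P,yaw,t)),1).tolist())
E
```

```text
[[214.86131479185832, 262.4909432538226], [194.71507999487474, 275.0995204939631], [219.32005395526102, 313.0800654470717], [238.01153861940307, 299.5617113049133]]
[[0.5578 0.4008 0.1064]
 [0.5341 0.4606 0.1064]
 [0.4349 0.4197 0.0444]
 [0.4612 0.3622 0.0444]]
wid 0.06434669426722414 0.0632363255604132 len 0.12253823411004616 yaw 22.122314208619702
C [0.497  0.4108 0.0754] P [0.5117 0.4168 0.05  ]
grasp [0.5    0.412  0.0703] n [-0.4909 -0.1996  0.848 ]
[[284.2, 279.3], [288.7, 297.6], [336.5, 317.1], [329.8, 298.7], [276.7, 289.9], [280.9, 308.7], [328.5, 327.5], [322.2, 308.7]]
```

Run:
```python
from h import *
out=[]
for n,(x,y) in(('top',(180,245)),('side',(262,265))):
    c=camera(n);K=blockcorners(np.array([.5117,.4168,.05]),np.radians(22.1),np.radians(32))
    im=cv2.resize(c['color'][y:y+75,x:x+80,::-1],None,fx=5,fy=5,interpolation=cv2.INTER_CUBIC)
    p=(proj(c,K)-[x,y]+.5)*5
    for f,col in((p[:4],(0,255,0)),(p[4:],(0,0,255))): cv2.polylines(im,[np.round(f).astype(int)],True,col,1)
    out.append(cv2.convertScaleAbs(im,alpha=1.6))
cv2.imwrite('pics/ov.png',np.hstack(out))
```

```text
(no output)
```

View pics/ov.png

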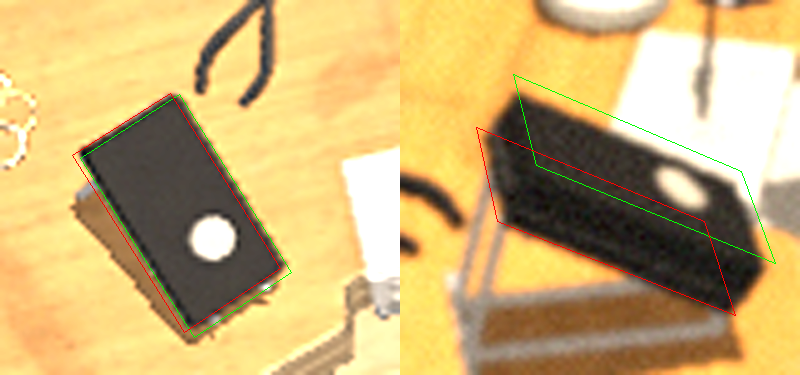

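The overlay shows the top view fitting to 1–2 px. The low end runs about 2 px long, and the side view agrees within 2–3 px. The grasp point is about (0.502, 0.4125, 0.069), yaw 22°. I'll move the arm towards it.

Call:
carry_out(motion=[[[3.9,-1.97,0],0,1],[[3.9,-1.97,0],0,1],[[3.9,-1.97,0],0,1],[[3.9,-1.97,0],0,1],[[3.9,-1.97,0],0,1],[[3.9,-1.97,0],0,1],[[3.9,-1.97,0],0,1],[[1.74,-4.28,0],0,1]])

```text
t: 1.2
tcp_pos: [0.4254, -0.3535, 0.2057]
eef_rot: [3.141, -0.001, 0.321]
force: [-0.0, -0.4, 0.2]
finger_gap: 1.002
grip_force: 0.0
```

Call:
carry_out(motion=[[[1.74,-4.28,0],0,1],[[1.74,-4.28,0],0,1],[[1.74,-4.28,0],0,1],[[1.74,-4.28,0],0,1],[[1.74,-4.28,0],0,1],[[1.74,-4.28,0],0,1],[[1.74,-4.28,0],0,1],[[1.74,-4.28,0],0,1]])

```text
t: 2.0
tcp_pos: [0.4476, 0.0164, 0.2058]
eef_rot: [3.141, -0.001, 0.319]
force: [0.0, -0.1, 0.8]
finger_gap: 1.0
grip_force: 0.0
```

Call:
carry_out(motion=[[[1.74,-4.28,0],0,1],[[1.74,-4.28,0],0,1],[[1.74,-4.28,0],0,1],[[1.74,-4.28,0],0,1],[[0,0,0],-3.9,1]])

```text
t: 2.5
tcp_pos: [0.4595, 0.2033, 0.2057]
eef_rot: [-3.141, -0.001, 0.396]
force: [0.7, 0.2, -0.3]
finger_gap: 1.0
grip_force: 0.0
```

Call:
carry_out(motion=[[[2.37,-3.56,0],0,1],[[2.37,-3.56,0],0,1],[[2.37,-3.56,0],0,1],[[2.37,-3.56,0],0,1],[[2.37,-3.56,0],0,1],[[0,0,4],0,1],[[0,0,4],0,1],[[0,0,0],0,1]])

```text
t: 3.3
tcp_pos: [0.4982, 0.4067, 0.1187]
eef_rot: [3.14, 0.012, 0.388]
force: [-0.6, -0.3, -0.5]
finger_gap: 0.999
grip_force: 0.0
```

Run:
```python
from h import *
o=get_obs();print(o['tcp_pos'],o['eef_rot'],o['qpos'])
c=camera('top');im=c['color'];h=cv2.cvtColor(im,cv2.COLOR_RGB2HSV)
w=((h[...,2]>215)&(h[...,1]<40)).astype(np.uint8)
q,a=quad(w,(335,225,445,305));print(q.tolist(),a);r=edges(im.max(2),q,half=3);W=onz(c,r,.012)[:,:2];print(W,W.mean(0))
for i in range(4): d=W[i]-W[i-1];print(np.linalg.norm(d),np.degrees(np.arctan2(d[1],d[0])))
cv2.imwrite('pics/h1.png',cv2.resize(im[215:325,270:450,::-1],None,fx=4.4,fy=4.4,interpolation=cv2.INTER_CUBIC))
```

```text
[0.49824943 0.4066586  0.11871447] [3.14007502 0.01238007 0.38837572] [ 5.08549368e-01  3.22992554e-01  1.62861243e+00 -2.41675194e-05
  1.20246039e+00  1.69096943e+00]
[[401, 237], [418, 273], [367, 290], [351, 253]] 2123.0
[[ 0.55293921 -0.14888738]
 [ 0.42581343 -0.16039998]
 [ 0.40994258  0.00412928]
 [ 0.53797156  0.01557822]] [ 0.4816667  -0.07239497]
0.16514527255984177 -84.79996356684002
0.12764601134879122 -174.82536796147778
0.1652929535332873 95.50982854722221
0.12853987416329285 5.110057838521582
```

View pics/h1.png

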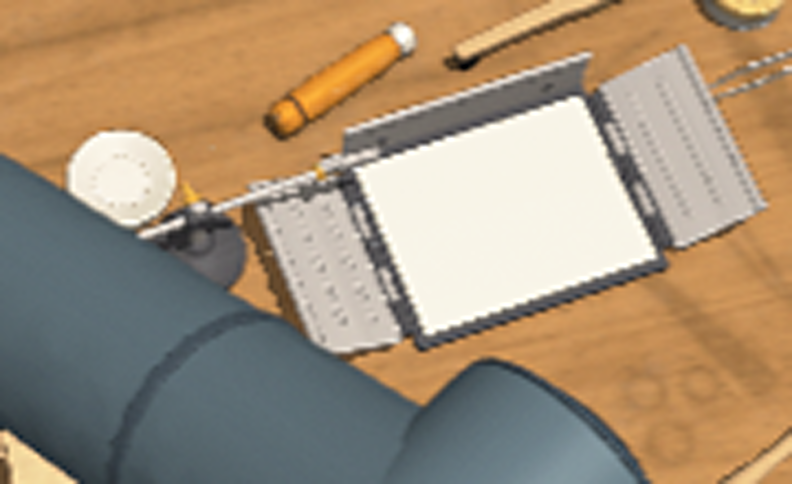

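The picture shows the hearth fully clear. The board is at (345–660, 95–340), and the third hand's bar lies over the left-back corner, ending near (375,150). Tweezers lie behind the right shield's outer back corner, near (720,90). The board measures 165x128 mm, centred at (0.4817, −0.0724), yaw 5.15°. Next I lower for the grasp.

Call:
carry_out(motion=[[[0.5,-0.4,1.8],0,1],[[0,0,1.8],0,1],[[0,0,1.6],0,1],[[0,0,0.9],0,1],[[0,0,0],0,1],[[0,0,0],0,1]])

```text
t: 3.95
tcp_pos: [0.5057, 0.4142, 0.0648]
eef_rot: [-3.142, -0.0, 0.388]
force: [0.2, -0.1, 0.9]
finger_gap: 1.001
grip_force: 0.0
```

Call:
carry_out(motion=[[[-0.4,0,0.8],0,1],[[0,0,0.7],0,1],[[0,0,0],0,0.8],[[0,0,0],0,0.3],[[0,0,0],0,0.3],[[0,0,0],0,0.3],[[0,0,0],0,0.3],[[0,0,0],0,0.3]])

```text
t: 4.75
tcp_pos: [0.502, 0.4128, 0.0498]
eef_rot: [-3.141, -0.001, 0.388]
force: [0.0, -0.1, 1.2]
finger_gap: 0.657
grip_force: 30.0
```

Call:
carry_out(motion=[[[-0.27,0,-0.42],0,0.3],[[-0.4,0,-0.64],0,0.3],[[-0.53,0,-0.85],0,0.3],[[-0.53,0,-0.85],0,0.3],[[-0.53,0,-0.85],0,0.3],[[-0.53,0,-0.85],0,0.3],[[0,0,-3],0,0.3],[[0,0,-3],0,0.3]])

```text
t: 5.55
tcp_pos: [0.4747, 0.4015, 0.1545]
eef_rot: [3.141, 0.002, 0.388]
force: [0.0, 0.0, 0.0]
finger_gap: 0.659
grip_force: 30.0
```

Run:
```python
from h import *
print(get_obs()['tcp_pos'],get_obs()['force'])
c=camera('side');cv2.imwrite('pics/s2.png',cv2.resize(c['color'][190:350,220:400,::-1],None,fx=3.7,fy=3.7,interpolation=cv2.INTER_CUBIC))
```

```text
[0.47466994 0.4015353  0.15449002] [0.00958873 0.00903771 0.04736757]
```

View pics/s2.png

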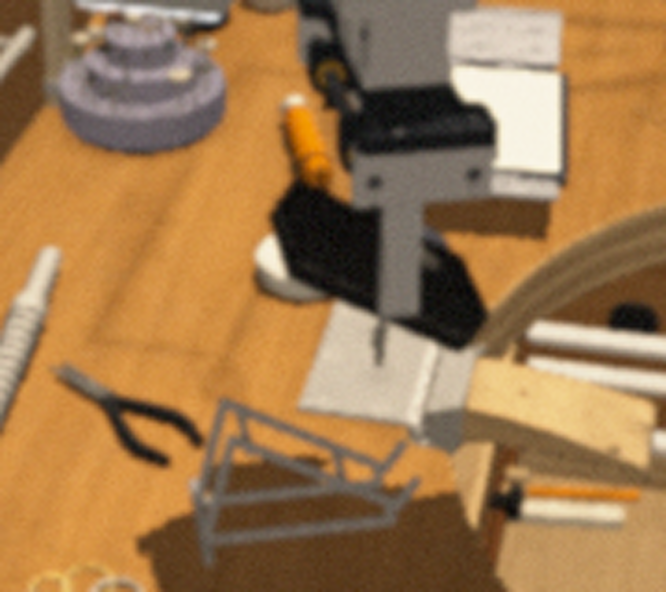

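The picture shows the block held firmly between the fingers at its tilt and clear of the rest. I'll carry it to the hearth at fixed yaw, then turn it in front of the lamp.

Call:
carry_out(motion=[[[-0.9,1.8,0],0,0.3],[[-1.83,3.71,0],0,0.3],[[-1.83,3.71,0],0,0.3],[[-1.83,3.71,0],0,0.3],[[-1.83,3.71,0],0,0.3],[[-1.83,3.71,0],0,0.3],[[-1.83,3.71,0],0,0.3],[[-1.83,3.71,0],0,0.3]])

```text
t: 6.4
tcp_pos: [0.4533, 0.0918, 0.1541]
eef_rot: [3.141, -0.0, 0.388]
force: [0.6, 0.7, -1.0]
finger_gap: 0.66
grip_force: 30.0
```

Call:
carry_out(motion=[[[-1.83,3.71,0],0,0.3],[[-1.83,3.71,0],0,0.3],[[-1.83,3.71,0],0,0.3],[[-1.83,3.71,0],0,0.3],[[-0.9,1.9,0],0,0.3],[[0,0,0],-8.1,0.3],[[0,0,0],-8.1,0.3],[[0,0,0],-8.1,0.3]])

```text
t: 7.2
tcp_pos: [0.4408, -0.093, 0.154]
eef_rot: [-3.141, -0.0, 0.817]
force: [-0.3, -0.1, -0.9]
finger_gap: 0.659
grip_force: 30.0
```

Call:
carry_out(motion=[[[0,0,0],-8.1,0.3],[[0,0,0],-8.1,0.3],[[0,0,0],-8.1,0.3],[[0,0,0],-8.1,0.3],[[0,0,0],-8.1,0.3],[[0,0,0],-8.1,0.3],[[0,0,0],0,0.3],[[0,0,0],0,0.3]])

```text
t: 8.0
tcp_pos: [0.441, -0.0927, 0.154]
eef_rot: [3.142, -0.0, 1.657]
force: [-0.2, -0.9, -0.4]
finger_gap: 0.654
grip_force: 30.0
```

Call:
carry_out(motion=[[[-0.2,2.1,0],-0.2,0.3],[[-0.3,2.1,0],0,0.3],[[0,0,2.5],0,0.3],[[0,0,2.5],0,0.3],[[0,0,2.5],0,0.3],[[0,0,1.5],0,0.3],[[0,0,0.9],0,0.3],[[0,0,0],0,0.3]])

```text
t: 8.8
tcp_pos: [0.4827, -0.0936, 0.054]
eef_rot: [-3.14, -0.001, 1.662]
force: [-0.1, 0.4, -1.2]
finger_gap: 0.661
grip_force: 30.0
```

Call:
carry_out(motion=[[[0,0,0.3],0,0.3],[[0,0,0.3],0,0.3],[[0,0,0],0,0.3]])

```text
t: 9.1
tcp_pos: [0.4838, -0.0941, 0.0494]
eef_rot: [3.141, 0.0, 1.663]
force: [-0.8, 0.2, -0.9]
finger_gap: 0.659
grip_force: 30.0
```

Call:
carry_out(motion=[[[0,0,0.2],0,0.3],[[0,0,0],0,0.3]])

```text
t: 9.3
tcp_pos: [0.4836, -0.0941, 0.0472]
eef_rot: [3.141, 0.0, 1.664]
force: [0.9, -0.2, -1.1]
finger_gap: 0.654
grip_force: 30.0
```

Call:
carry_out(motion=[[[0,0,0.2],0,0.3],[[0,0,0],0,0.3]])

```text
t: 9.5
tcp_pos: [0.4834, -0.094, 0.0449]
eef_rot: [-3.141, -0.0, 1.664]
force: [-0.2, -0.2, -2.1]
finger_gap: 0.658
grip_force: 30.0
```

Call:
carry_out(motion=[[[0,0,0.2],0,0.3],[[0,0,0],0,0.3]])

```text
t: 9.7
tcp_pos: [0.4838, -0.094, 0.0436]
eef_rot: [-3.142, -0.0, 1.664]
force: [-1.8, 1.3, 4.4]
finger_gap: 0.659
grip_force: 30.0
```

Call:
carry_out(motion=[[[0.17,0,0.04],0,0.3],[[0.17,0,0.08],0,0.3],[[0.17,0,0.15],0,0.3],[[0.16,0,0.15],0,0.3],[[0.16,0,0.16],0,0.3],[[0.15,0,0.16],0,0.3]])

```text
t: 10.3
tcp_pos: [0.4838, -0.0851, 0.0368]
eef_rot: [3.139, 0.002, 1.664]
force: [-1.0, -1.4, 7.2]
finger_gap: 0.654
grip_force: 30.0
```

Call:
carry_out(motion=[[[0.14,0,0.17],0,0.3],[[0.14,0,0.17],0,0.3],[[0.13,0,0.18],0,0.3],[[0.13,0,0.18],0,0.3],[[0.12,0,0.19],0,0.3],[[0.12,0,0.19],0,0.3],[[0,0,0],0,0.3]])

```text
t: 11.0
tcp_pos: [0.483, -0.0768, 0.0257]
eef_rot: [3.139, 0.001, 1.664]
force: [-0.2, 0.3, 4.9]
finger_gap: 0.66
grip_force: 30.0
```

Run:
```python
from h import *
o=get_obs();print(o['tcp_pos'],o['force'],o['wrist_torque'])
s=camera('side');cv2.imwrite('pics/s3.png',cv2.resize(s['color'][170:270,290:400,::-1],None,fx=5.5,fy=5.5,interpolation=cv2.INTER_CUBIC))
```

```text
[ 0.48301693 -0.07679472  0.02568987] [-0.16746842  0.27402463  4.86707318] [-0.24051778 -0.04696294  0.0400276 ]
```

View pics/s3.png

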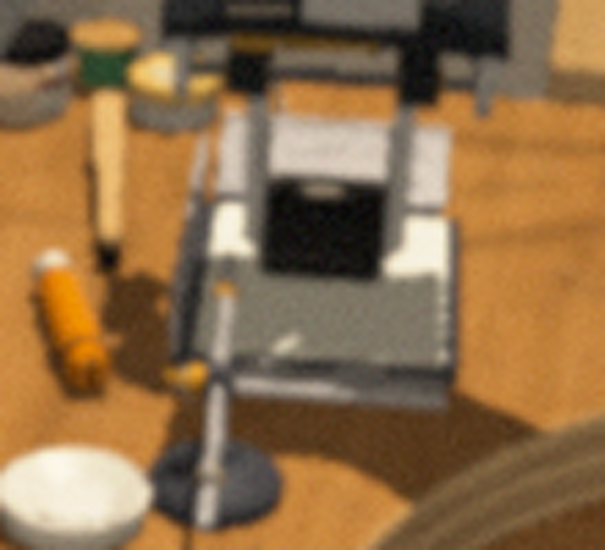

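The picture shows the block pivoting down between the fingers, with the third hand untouched. I'll finish the pivot.

Call:
carry_out(motion=[[[0.11,0,0.17],0,0.3],[[0.11,0,0.17],0,0.3],[[0.11,0,0.17],0,0.3],[[0.11,0,0.1],0,0.3],[[0,0,0],0,0.3]])

```text
t: 11.55
tcp_pos: [0.4827, -0.0729, 0.0195]
eef_rot: [3.139, 0.002, 1.664]
force: [0.7, -2.9, 4.4]
finger_gap: 0.656
grip_force: 30.0
```

Call:
carry_out(motion=[[[0,0,0.1],0,0.3],[[0,0,0.05],0,0.3],[[0,0,0],0,0.3]])

```text
t: 11.85
tcp_pos: [0.4826, -0.0722, 0.018]
eef_rot: [3.139, 0.0, 1.664]
force: [0.6, -0.7, 5.9]
finger_gap: 0.66
grip_force: 30.0
```

Call:
carry_out(motion=[[[0,0,0.1],0,0.3],[[0,0,0],0,0.3],[[0,0,0],0,0.3]])

```text
t: 12.15
tcp_pos: [0.4825, -0.0718, 0.0169]
eef_rot: [3.139, -0.0, 1.663]
force: [0.7, 1.5, 5.7]
finger_gap: 0.661
grip_force: 30.0
```

Call:
carry_out(motion=[[[0,0,0.1],0,0.3],[[0,0,0],0,0.3],[[0,0,0],0,0.3]])

```text
t: 12.45
tcp_pos: [0.4825, -0.0715, 0.0159]
eef_rot: [3.139, -0.001, 1.663]
force: [1.4, 4.3, 5.0]
finger_gap: 0.658
grip_force: 30.0
```

Call:
carry_out(motion=[[[0,0,0.1],0,0.3],[[0,0,0],0,0.3],[[0,0,0],0,0.3]])

```text
t: 12.75
tcp_pos: [0.4825, -0.0713, 0.0149]
eef_rot: [3.139, -0.001, 1.663]
force: [1.4, 3.8, 6.1]
finger_gap: 0.658
grip_force: 30.0
```

Call:
carry_out(motion=[[[0,0,0.1],0,0.3],[[0,0,0],0,0.3],[[0,0,0],0,0.3]])

```text
t: 13.05
tcp_pos: [0.4824, -0.0713, 0.0138]
eef_rot: [3.14, -0.001, 1.663]
force: [0.7, 3.6, 5.5]
finger_gap: 0.658
grip_force: 30.0
```

Run:
```python
from h import *
o=get_obs();print(o['tcp_pos'],o['force'],o['wrist_torque'])
s=camera('side');cv2.imwrite('pics/s4.png',cv2.resize(s['color'][180:250,310:400,::-1],None,fx=8,fy=8,interpolation=cv2.INTER_CUBIC))
```

```text
[ 0.48238601 -0.07128657  0.01384309] [0.74342953 3.6185078  5.51713325] [ 0.25555944 -0.32424742  0.01347537]
```

View pics/s4.png

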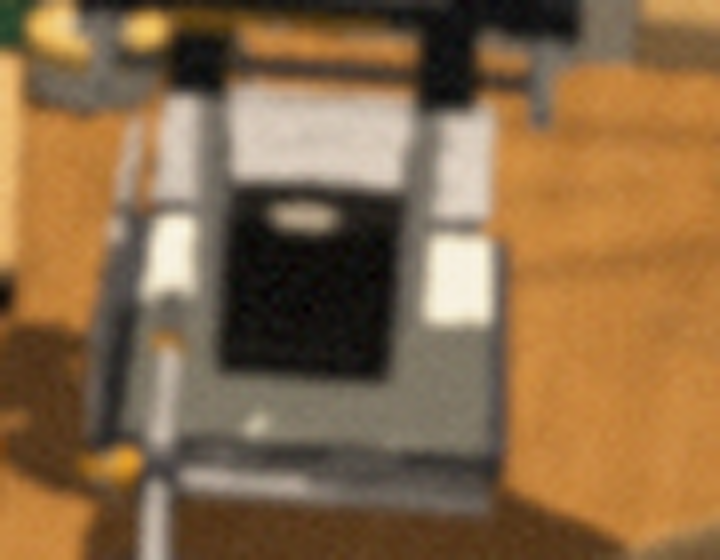

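Run:
```python
from h import *
s=camera('side');e=edges(s['color'].max(2),[[337.7,209],[337.2,226.3],[357.5,227]][:3]+[[360,208]],half=2)
print(e.round(2).tolist());print(onz(s,e,.012).round(4).tolist());print(onz(s,e,.042).round(4).tolist())
P=lambda x,y,z:np.array([.4817,-.0724,0])+np.array([np.cos(.09)*x-np.sin(.09)*y,np.sin(.09)*x+np.cos(.09)*y,z])
print(proj(s,[P(.032,.0585,.012),P(-.032,.0585,.012),P(.032,-.0585,.042),P(-.032,-.0585,.042),P(.032,.0585,.042)]).round(1).tolist())
print('board',proj(s,[P(.064,.0825,.012),P(-.064,.0825,.012)]).round(1))
```

```text
[[338.19, 207.41], [335.98, 225.95], [357.88, 227.63], [359.82, 209.01]]
[[0.5214, -0.1416, 0.012], [0.5095, -0.0235, 0.012], [0.4471, -0.0283, 0.012], [0.4555, -0.1467, 0.012]]
[[0.5136, -0.0822, 0.042], [0.5022, 0.0309, 0.042], [0.4425, 0.0263, 0.042], [0.4505, -0.0871, 0.042]]
[[335.7, 228.0], [358.3, 229.6], [338.8, 200.6], [360.1, 202.0], [336.2, 218.7]]
board [[323.7 231.3]
 [369.5 234.6]]
```

Run:
```python
from h import *
F=[];T=[];I=[]
for i in range(12):
    s=camera('side');o=get_obs();F.append(o['force']);T.append(o['wrist_torque']);I.append(s['color'].astype(float))
print(np.mean(F,0).round(2),np.std(F,0).round(2),np.mean(T,0).round(3),np.std(T,0).round(3),o['tcp_pos'])
im=np.mean(I,0);cv2.imwrite('pics/s5.png',cv2.resize(np.clip(im[195:235,325:370,::-1]*2.5,0,255).astype(np.uint8),None,fx=13,fy=13,interpolation=cv2.INTER_CUBIC))
```

```text
[1.2  3.77 6.21] [0.39 0.28 0.38] [ 0.319 -0.323  0.063] [0.035 0.015 0.031] [ 0.48238106 -0.07125872  0.01381795]
```

View pics/s5.png

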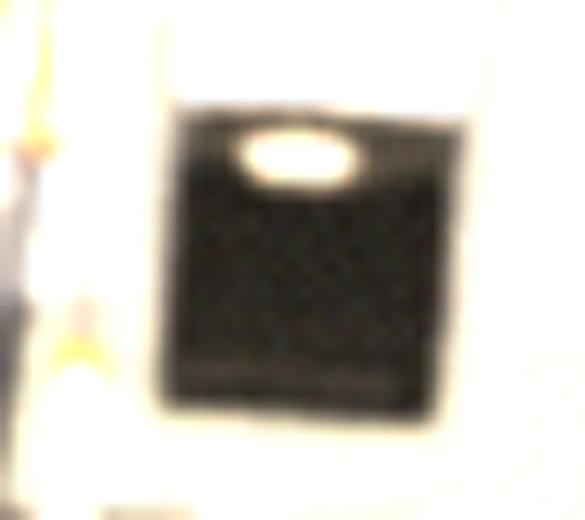

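The averaged picture shows the block between rows 203.5 and 227 of the full frame, with a faint line just above its bottom edge. So it may not be quite flat yet. I'll go down the last millimetre.

Call:
carry_out(motion=[[[0.03,0,0.05],0,0.3],[[0.03,0,0.05],0,0.3],[[0,0,0.0],0,0.3],[[0,0,0],0,0.3]])

```text
t: 14.15
tcp_pos: [0.4824, -0.071, 0.0129]
eef_rot: [3.14, -0.001, 1.663]
force: [1.3, 3.2, 6.5]
finger_gap: 0.661
grip_force: 30.0
```

Call:
carry_out(motion=[[[0,0,0.0],0,0.62],[[0,0,0],0,0.64]])

```text
t: 14.35
tcp_pos: [0.4824, -0.071, 0.0129]
eef_rot: [3.14, -0.001, 1.663]
force: [1.1, 3.3, 6.4]
finger_gap: 0.657
grip_force: 30.0
```

Call:
carry_out(motion=[[[0,0,0.0],0,0.65],[[0,0,0],0,0.65]])

```text
t: 14.55
tcp_pos: [0.4824, -0.071, 0.0129]
eef_rot: [3.14, -0.001, 1.663]
force: [1.2, 2.3, 6.4]
finger_gap: 0.659
grip_force: 30.0
```

Call:
carry_out(motion=[[[0,0,0],0,0.654],[[0,0,0],0,0.656],[[0,0,0],0,0.656]])

```text
t: 14.85
tcp_pos: [0.4816, -0.0712, 0.0123]
eef_rot: [3.141, -0.001, 1.663]
force: [2.1, 2.3, 3.0]
finger_gap: 0.655
grip_force: 13.1
```

Call:
carry_out(motion=[[[0,0,0],0,0.658],[[0,0,0],0,0.659],[[0,0,0],0,0.659]])

```text
t: 15.15
tcp_pos: [0.4815, -0.0714, 0.0123]
eef_rot: [3.141, -0.0, 1.663]
force: [1.1, 2.6, 2.8]
finger_gap: 0.66
grip_force: 4.4
```

Releasing in small steps works: the grip force eases down gradually.

Call:
carry_out(motion=[[[0,0,0],0,0.6595],[[0,0,0],0,0.66],[[0,0,0],0,0.6605],[[0,0,0],0,0.661],[[0,0,0],0,0.6615]])

```text
t: 15.65
tcp_pos: [0.4814, -0.0715, 0.0123]
eef_rot: [-3.141, -0.0, 1.664]
force: [1.9, 2.3, 3.9]
finger_gap: 0.664
grip_force: 2.0
```

Call:
carry_out(motion=[[[0,0,0],0,0.662],[[0,0,0],0,0.6625],[[0,0,0],0,0.663],[[0,0,0],0,0.664],[[0,0,0],0,0.666],[[0,0,0],0,0.67]])

```text
t: 16.25
tcp_pos: [0.4811, -0.0716, 0.0122]
eef_rot: [-3.141, -0.0, 1.664]
force: [-1.6, 1.7, 5.8]
finger_gap: 0.67
grip_force: 3.0
```

Call:
carry_out(motion=[[[0,0,-0.05],0,0.672],[[0,0,0],0,0.676],[[0,0,0],0,0.68],[[0,0,0],0,0.69],[[0,0,0],0,0.72],[[0,0,0],0,0.76]])

```text
t: 16.85
tcp_pos: [0.4813, -0.0715, 0.0125]
eef_rot: [-3.141, -0.0, 1.664]
force: [0.3, 0.3, -0.2]
finger_gap: 0.749
grip_force: 0.0
```

Run:
```python
from h import *
I=[]
for i in range(4):
    s=camera('side');I.append(s['color'].astype(float))
o=get_obs();print(o['tcp_pos'],o['force'],o['finger_gap'],o['grip_force'])
im=np.mean(I,0);m=(im.max(2)<62).astype(np.uint8)
q,a=quad(m,(325,195,370,232));print(q.tolist())
for x in(345,350):print(im[198:231,x].max(1).astype(int).tolist())
```

```text
[ 0.48143556 -0.07149722  0.01267053] [-0.28810848  0.35234135  0.63526522] 0.7625895098866093 0.0
[[358, 205], [358, 227], [338, 227], [341, 204]]
[210, 217, 221, 205, 150, 79, 43, 66, 121, 147, 117, 59, 25, 16, 18, 15, 20, 15, 12, 13, 18, 16, 18, 19, 21, 20, 21, 25, 21, 29, 64, 105, 125]
[211, 216, 218, 204, 161, 100, 51, 68, 125, 171, 170, 118, 55, 24, 13, 18, 19, 16, 20, 20, 16, 19, 17, 19, 20, 16, 23, 23, 27, 24, 46, 86, 117]
```

Call:
carry_out(motion=[[[0,0,-0.5],0,0.76],[[0,0,-1],0,0.76],[[0,0,-3],0,0.76],[[0,0,-4.5],0,0.76],[[0,0,-4.5],0,0.76],[[-4.5,0,0],0,0.3],[[-4.5,0,0],0,0],[[-4.5,0,0],0,0]])

```text
t: 17.85
tcp_pos: [0.4945, -0.2076, 0.1497]
eef_rot: [3.139, 0.002, 1.665]
force: [1.2, 0.4, -0.6]
finger_gap: 0.541
grip_force: 0.0
```

Call:
carry_out(motion=[[[-4.5,0,0],0,0],[[-4.5,0,0],0,0],[[-3,0,0],0,0],[[0,0,0],0,0],[[0,0,0],0,0]])

```text
t: 18.35
tcp_pos: [0.505, -0.3255, 0.1482]
eef_rot: [3.141, -0.0, 1.663]
force: [0.4, 0.2, -0.4]
finger_gap: 0.113
grip_force: 0.0
```

Run:
```python
from h import *
o=get_obs();print(o['t'],o['tcp_pos'],o['eef_rot'])
c=camera('top');s=camera('side');ims=[]
for d,(x,y,f) in((c,(340,215,4)),(s,(310,170,4))):
    ims.append(cv2.resize(d['color'][y:y+100,x:x+100,::-1],None,fx=4,fy=4,interpolation=cv2.INTER_CUBIC))
cv2.imwrite('pics/p6.png',np.hstack(ims))
g=c['color'].max(2);m=(g<75).astype(np.uint8)
q,a=quad(m,(360,240,412,285));print(q.tolist(),a)
if len(q)==4:
    W=onz(c,edges(g,q,half=3),.042)[:,:2];print(W,W.mean(0))
    for i in range(4): d=W[i]-W[i-1];print(np.linalg.norm(d),np.degrees(np.arctan2(d[1],d[0])))
```

```text
18.35 [ 0.50500124 -0.32547381  0.14821368] [ 3.14139164e+00 -2.20324533e-04  1.66286910e+00]
[[360, 279], [371, 284], [360, 284]] 26.5
```

View pics/p6.png

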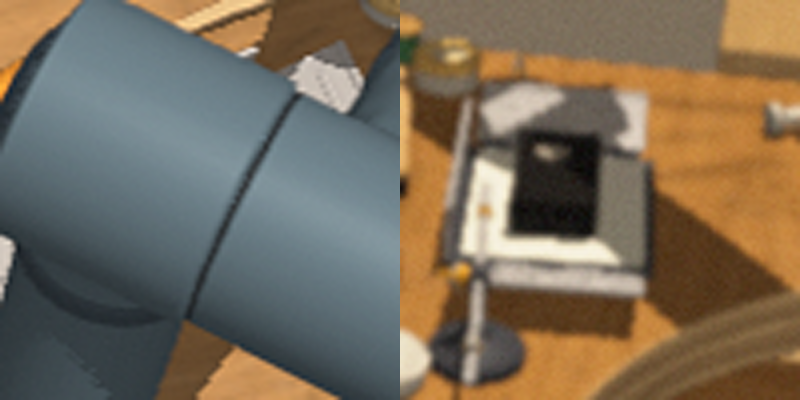

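Run:
```python
from h import *
c=camera('top');px=[[425.7,225.2],[443.9,261.6]]
for z in(.02,.025,.03,.035,.04,.045):
    W=onz(c,px,z)[:,:2]-[.4817,-.0724];a=np.radians(5.15)
    H=W@np.array([[np.cos(a),-np.sin(a)],[np.sin(a),np.cos(a)]]);th=np.arcsin((z-.0085)/.07);print(z,th.round(3),H.round(4).tolist(),(-.092-.07*np.cos(th)).round(4))
W=onz(c,[[432,235],[449,227]],.005)[:,:2]-[.4817,-.0724];print('tweezers',W@np.array([[np.cos(a),-np.sin(a)],[np.sin(a),np.cos(a)]]))
```

```text
0.02 0.165 [[0.07, -0.1638], [-0.0581, -0.1634]] -0.161
0.025 0.238 [[0.0678, -0.1618], [-0.0599, -0.1614]] -0.16
0.03 0.312 [[0.0655, -0.1598], [-0.0617, -0.1595]] -0.1586
0.035 0.388 [[0.0633, -0.1578], [-0.0636, -0.1575]] -0.1568
0.04 0.467 [[0.0611, -0.1559], [-0.0654, -0.1555]] -0.1545
0.045 0.549 [[0.0589, -0.1539], [-0.0672, -0.1535]] -0.1517
tweezers [[ 0.03969157 -0.17358945]
 [ 0.04738444 -0.23395176]]
```

Call:
carry_out(motion=[[[3.4,-0.8,0],0,0],[[3.5,-0.7,0],0,0],[[0,0,3],0,0],[[0,0,3.5],0,0],[[0,0,3.5],0,0],[[0,0,2],0,0],[[0,0,1],0,0],[[0,0,0],0,0]])

```text
t: 19.3
tcp_pos: [0.4831, -0.2568, 0.0168]
eef_rot: [-3.14, -0.002, 1.665]
force: [0.6, -1.0, -0.5]
finger_gap: 0.001
grip_force: 0.0
```

Call:
carry_out(motion=[[[0,0,0.7],0,0],[[0.4,0,0],0,0],[[0.4,0,0],0,0],[[0,0,0],0,0]])

```text
t: 19.7
tcp_pos: [0.4833, -0.2498, 0.0113]
eef_rot: [3.141, 0.0, 1.664]
force: [0.4, -0.2, 0.7]
finger_gap: 0.004
grip_force: 0.0
```

Call:
carry_out(motion=[[[0.4,0,0],0,0],[[0.4,0,0],0,0],[[0,0,0],0,0]])

```text
t: 20.0
tcp_pos: [0.4822, -0.2416, 0.0108]
eef_rot: [-3.141, -0.0, 1.664]
force: [0.5, 0.1, -0.1]
finger_gap: 0.005
grip_force: 0.0
```

Call:
carry_out(motion=[[[0.2,0,0],0,0],[[0.2,0,0],0,0],[[0,0,0],0,0]])

```text
t: 20.3
tcp_pos: [0.4822, -0.2394, 0.0112]
eef_rot: [3.141, 0.003, 1.664]
force: [-1.3, -4.1, 0.1]
finger_gap: 0.003
grip_force: 2.2
```

Call:
carry_out(motion=[[[0.22,0,-0.41],0,0],[[0.22,0,-0.41],0,0],[[0.31,0,-0.42],0,0],[[0.31,0,-0.42],0,0],[[0,0,0],0,0]])

```text
t: 20.8
tcp_pos: [0.4819, -0.2303, 0.0293]
eef_rot: [3.14, 0.006, 1.664]
force: [-2.8, -6.7, 4.3]
finger_gap: 0.007
grip_force: 3.2
```

Call:
carry_out(motion=[[[0.36,0,-0.37],0,0],[[0.37,0,-0.38],0,0],[[0.42,0,-0.31],0,0],[[0.42,0,-0.32],0,0],[[0.46,0,-0.25],0,0],[[0.46,0,-0.25],0,0],[[0,0,0],0,0]])

```text
t: 21.5
tcp_pos: [0.4791, -0.2028, 0.0468]
eef_rot: [3.14, 0.001, 1.664]
force: [1.4, -2.3, 1.9]
finger_gap: 0.006
grip_force: 1.3
```

Call:
carry_out(motion=[[[0.49,0,-0.18],0,0],[[0.5,0,-0.18],0,0],[[0.51,0,-0.1],0,0],[[0.52,0,-0.1],0,0],[[0.42,0,0],0,0],[[0.3,0,0],0,0],[[0,0,0],0,0]])

```text
t: 22.2
tcp_pos: [0.4759, -0.1764, 0.0516]
eef_rot: [-3.141, 0.003, 1.665]
force: [0.5, -7.2, -1.2]
finger_gap: 0.003
grip_force: 3.3
```

Call:
carry_out(motion=[[[0.15,0,0],0,0],[[0,0,0],0,0],[[0,0,0],0,0]])

```text
t: 22.5
tcp_pos: [0.4759, -0.1763, 0.0517]
eef_rot: [-3.141, 0.005, 1.665]
force: [0.8, -11.6, -4.3]
finger_gap: 0.008
grip_force: 5.5
```

Call:
carry_out(motion=[[[0.15,0,0],0,0],[[0,0,0],0,0],[[0,0,0],0,0]])

```text
t: 22.8
tcp_pos: [0.4759, -0.1761, 0.0517]
eef_rot: [3.141, 0.008, 1.665]
force: [0.3, -17.5, -6.8]
finger_gap: 0.004
grip_force: 8.0
```

Call:
carry_out(motion=[[[-0.6,0,0],0,0],[[-2,0,0],0,0],[[-4,0,0],0,0],[[0,0,-3],0,0],[[0,0,-4.5],0,0],[[0,0,-4.5],0,0],[[0,0,-3],0,0],[[2,-1,0],0,0]])

```text
t: 23.6
tcp_pos: [0.4726, -0.2213, 0.2069]
eef_rot: [3.135, 0.005, 1.663]
force: [-0.1, -0.5, 0.7]
finger_gap: 0.007
grip_force: 0.0
```

Call:
carry_out(motion=[[[4.6,-0.1,0],0,0],[[4.6,-0.1,0],0,0],[[4.6,0,0],0,0],[[4.6,0,0],0,0],[[4.6,0,0],0,0],[[4.6,0,0],0,0],[[4.6,0,0],0,0],[[4.6,0,0],0,0]])

```text
t: 24.4
tcp_pos: [0.4324, 0.1492, 0.2012]
eef_rot: [-3.14, -0.001, 1.664]
force: [0.5, -1.0, 0.5]
finger_gap: 0.008
grip_force: 0.0
```

Call:
carry_out(motion=[[[4.6,0.4,0],0,0],[[4.6,0.4,0],0,0],[[4.6,0.4,0],0,0],[[4.6,0.4,0],0,0],[[4.6,0.4,0],0,0],[[4.6,0.4,0],0,0],[[0,0,0],0,0],[[0,0,0],0,0]])

```text
t: 25.2
tcp_pos: [0.4309, 0.4243, 0.2005]
eef_rot: [-3.139, 0.001, 1.666]
force: [0.2, 0.1, 0.4]
finger_gap: 0.008
grip_force: 0.0
```

Run:
```python
from h import *
o=get_obs();print(o['t'],o['tcp_pos'],o['eef_rot'])
c=camera('top');s=camera('side');ims=[]
for d,(x,y) in((c,(340,210)),(s,(300,165))):
    ims.append(cv2.resize(d['color'][y:y+100,x:x+100,::-1],None,fx=4,fy=4,interpolation=cv2.INTER_CUBIC))
cv2.imwrite('pics/p7.png',np.hstack(ims))
g=c['color'].max(2);m=(g<75).astype(np.uint8)
x0,y0,x1,y1=362,243,408,288
n,l,st,_=cv2.connectedComponentsWithStats(m[y0:y1,x0:x1]);k=st[1:,4].argmax()+1
mm=np.zeros_like(m);mm[y0:y1,x0:x1]=(l==k)
q,a=quad(mm,(x0,y0,x1,y1));print(q.tolist(),a)
if len(q)==4:
    W=onz(c,edges(g,q,half=3),.042)[:,:2];print(W,W.mean(0))
    for i in range(4): d=W[i]-W[i-1];print(np.linalg.norm(d),np.degrees(np.arctan2(d[1],d[0])))
```

```text
25.2 [0.43092968 0.42432412 0.20046804] [-3.13866797e+00  1.25549773e-03  1.66564084e+00]
[[399, 244], [407, 263], [372, 276], [365, 256]] 813.0
[[ 0.51766396 -0.12854521]
 [ 0.44793131 -0.1350789 ]
 [ 0.43629756 -0.01099511]
 [ 0.50787326 -0.00951712]] [ 0.47744152 -0.07103409]
0.11943007906515417 -85.29770046553088
0.07003808088671841 -174.6472280104338
0.12462796627654547 95.3562313811804
0.07159095984856294 1.1829520469903503
```

View pics/p7.png

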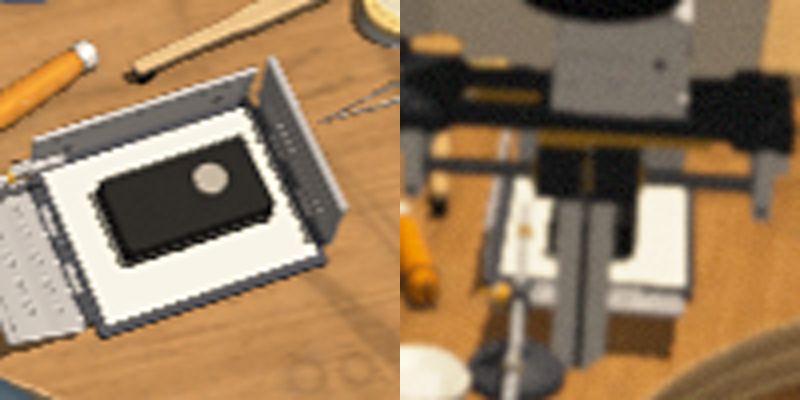

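The picture shows the block flat and square in the middle of the board: its back edge gives a centre of about (0.481, −0.072) against the board's (0.4817, −0.0724), square to within about 0.5°. The right shield is upright (270–345, 60–240 in the crop), the left one is down under the bar, and the third hand hasn't moved.

```bash
python3 -c "
from plant import *
print(hand_in())"
```

```text
the job is handed in; nothing more can be done
None
```

The charcoal block lies flat, square and centred on the hearth board to within about 2 mm; the right shield is fully upright, the left stays down under the third hand's bar, the third hand was not moved, and the job is handed in at about 25 s of the 61 s.

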